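# Fold and tuck the softener cover of a washing-machine drawer

## Robot

A 7-joint arm with a two-finger parallel gripper is mounted at the origin on the work surface. World frame = base frame: x ahead of the robot, y to its left, z up, the work surface at z = 0. Lengths are in m, angles in rad, forces in N, time in s.
With the tool pointing down it reaches from about 0.4 to 0.875 m from the base axis. Payload 4.4 kg.
Tool frame: the origin (TCP) lies at the centre of the arm's flange, where the gripper is bolted on; the fingertips stand 173 mm ahead of it and the grasp point (between the pads) lies 155 mm ahead of it; z points along the fingers, y is the line along which they close (so a half turn about z gives the same grasp; the last joint's range is limited). The gripper opens to 85 mm and grips with 20 to 120 N. Pads are 22 mm wide; open, the fingers measure 114 mm over their backs; the gripper's body (76 mm by 85 mm) begins 54 mm behind the grasp point. The pads swing forward as they close: fully open they stand 13 mm farther back than shut.
Start: joints at [-1.2, 0.628, 0.038, 1.517, -0.027, 0.996, -0.02], TCP at [0.275, 0.589, 0.405] pointing down, gripper open.
Joint ranges: [-3.06, 3.06], [-0.37, 2.12], [-1.25, 1.32], [0.18, 2.47], [-1.1, 4.24], [0.23, 1.98], [-2.94, 2.94]. Speed limits (rad/s): [2.57, 2.57, 3.14, 3.14, 3.14, 3.14, 3.14].

## Interface

Orientations are given as a rotation vector (axis times angle).
In Python, from plant import bot gives the robot as it stands.
- The arm moves only by the shell command python3 -m jog 'ROWS'. ROWS is JSON, a list of rows, each a list of 7 numbers: the shift along the tool's x, y, z in cm, then the turn, a rotation vector about the tool's x, y, z in rad, then the opening, from 0 (shut) to 1 (fully open). In form: [[tx, ty, tz, rx, ry, rz, jaw], ...]. A call has exactly 10 rows; each row is the pose to reach, as a shift and turn from the pose commanded when the call began, along the tool's axes at that moment; what a row does not reach only later rows make up. A row lasts 1/10 s, in which the tool goes at most 50 mm and 8.59 degrees, less where a joint would pass 70% of its speed; a pose out of reach is approached as far as the arm can. A call with a gripper value outside its range is refused whole. The fingers move at their own pace and stop on an object; the grip force is fixed at half the most. Time passes only in rows, so rows that repeat a pose let the fingers close, or fill a call up. It gives the time, the measured TCP pose, the force, the opening and the grip force at its end, in the units of the state.
- bot.observe(): the state, without advancing time (a new reading comes with each control period).
- bot.grab_frame(name): name is "scene" or "top" or "wrist"; returns a dict with "color" (384x512x3 uint8, red, green, blue), "camera_matrix" (3x3 intrinsics, pixels), "R" (3x3) and "t" (3): a world point X has camera coordinates R X + t. Camera axes: x right, y down, z forward; pixel columns grow to the right and rows downward; lengths in m; the calibration is good to about 2 mm. The wrist camera is an equidistant fisheye: a pixel r from the principal point sees the ray r / f radians off the axis. A picture is of the moment at which its call begins. There is no depth.
- bot.hand_in(): hands the job in; it is judged then, once.
The state is a dict: "t": time; "joint_positions": joint angles; "joint_velocities": joint speeds; "joint_torque": joint torques, N m; "tcp_pos": TCP position; "tool_rot": TCP orientation; "contact_force": force on the tool from outside, world axes, zero at the start; "moment": the same for the moment, N m; "opening": finger opening in m; "finger_force": force on a finger pad.
Only numpy, scipy, OpenCV 4.12 (cv2) and the standard library are available. Lean on these libraries where they do the work, as an engineer would, in place of code of your own. Each camera call takes 0.05 s, during which the arm holds its last target. There are 200 camera calls.

## Task

The dispenser drawer has been lifted out of the washing machine and the springy cover of its softener compartment stands open. With a fingertip fold the cover down flat and, keeping it pressed down, push it by its thumb ridge until it is fully home with its tongue beneath the retaining lip, so that it stays shut by itself when you take the finger away. Pick nothing up: leave the drawer standing where it is, and do not disturb the bottles, tools and other things in it and around it.

Things in the scene. Friction and masses are not known exactly. Their poses are not given: they have to be found in the camera images.
- drawer: washer drawer, cream plastic, 0.95 kg, loose on the bench (slips at about 4 N). Tray 296 x 190 x 70 mm (rim), white front panel 24 x 236 x 108 high at its -x end (inner face x = -146). Origin: underside, tray centre; x from panel to rear, z up. Flat deck at rim height from panel to x = -90. Left half (+y): open tray, siphon knob, dosing cap. Right half: softener compartment with the cover
- hinge_pin (a point): middle of the cover's hinge pin, fixed on the drawer at x = -62, y = -47, z = 70 mm; axes as the drawer's. The pin runs along y between two posts 76 mm apart, 77 mm high; nothing else near the cover rises above 70 mm but the lip and the bridge behind it (81 mm)
- lip_edge (a point): middle of the free lower edge of the retaining lip, fixed on the drawer at x = 39, y = -47, z = 74 mm: 101 mm from the hinge pin; axes as the drawer's. The rigid lip is 56 mm wide (y), 3 mm thick, and reaches from here 18 mm in +x to the bridge that carries it
- cover_fold (a joint): cover's angle about the pin, rad: 0 = flat shut (stop), 1.1 to 1.7 = standing open at the start, 1.85 = stop. It folds down in the drawer's +x direction, away from the front panel. Spring 0.075 N m/rad, rest at 1.5, friction 0.03 N m: left free it springs open again; pressing it flat takes about 3 N at 45 mm from the pin
- cover_slide (a joint): how far the cover has slid along its own length on its slotted hinge arms, away from the pin, m: 0 = drawn back (as at the start; folded flat, its tongue then clears the lip by 6 mm), 0.018 = fully home (stop; tongue 12 mm under the lip). Friction 2 N; stays where it is left
- ridge (a point): foot of the thumb ridge, mid-width, on the cover's outer face (towards the front panel while open, on top when flat); 60 mm from the pin at slide 0. Ridge 7 tall, 4 thick, 50 mm wide. x along the cover to the tongue, z out of the outer face. Cover plate 3 mm thick, 64 wide, 8 to 83 mm from the pin, pin at mid-thickness, flat between pin and ridge
- tongue_edge (a point): middle of the cover's free edge, at half its 3 mm thickness, 95 mm from the pin at slide 0; axes as ridge. The tongue is the cover's last 12 mm, 46 mm wide; under the lip it has 2.5 mm of play above it
- dosing_cap: clear plastic dosing cap, 42 mm across x 34 high, loose in the drawer's left tray, origin under its centre; leave alone
- detergent: white bottle, 84 mm across x 210 high, origin under its centre; leave alone
- stain_jar: white jar, 68 mm across x 85 high, origin under its centre; leave alone
- pump_filter: grey drain-pump filter plug, 66 mm across x 60 high, origin under its centre; leave alone
- brush: cleaning brush lying on the bench, 170 mm long along its x; leave alone
- softener: white can, 62 mm across x 75 high, origin under its centre; leave alone

How it is judged:
At the end, for the whole second after the job is handed in: The cover lies flat (fold angle under 0.06 rad) and is slid home (at least 13 of its 18 mm), its tongue beneath the retaining lip by more than 6 mm, and stays so with the robot clear; the drawer stands level within 40 mm of where it was, and every other thing is within 30 mm of where it was (value of joint cover_fold below 0.06 rad and value of joint cover_slide above 0.013 m and z of tongue_edge in the frame of lip_edge below 0.001 m and x of tongue_edge in the frame of lip_edge above 0.006 m and distance of drawer from where it was at the start of the episode below 0.04 m and angle between drawer's own z axis and vertical below 0.05 rad and linear speed of drawer below 0.01 m/s and distance of each of dosing_cap, detergent, stain_jar, pump_filter, brush, softener from where it was at the start of the episode below 0.03 m); the robot touches nothing.
It fails at once if the drawer is lifted or tipped up (height (world z) of drawer above 0.012 m or angle between drawer's own z axis and vertical above 0.12 rad).
It fails at once if the drawer is shoved more than 40 mm (distance of drawer from where it was at the start of the episode above 0.04 m).
It fails at once if a thing that should be left alone is lifted, carried or knocked more than 30 mm (distance of any of dosing_cap, detergent, stain_jar, pump_filter, brush, softener from where it was at the start of the episode above 0.03 m).
It also fails if it takes over 38 s, if anything falls off the work surface, if the arm or the gripper's body presses on something with over 40 N, if the wrist force passes 120 N, or if a joint passes its speed limit or range.

## Working session

There is one attempt and no reset: what is moved stays moved. The work goes in short steps, Python scripts to look and compute and a shell command to move; the robot and the scene stay as the last step left them, time stands still between calls to the robot, and variables do not carry over. Pictures are saved under pics/ and viewed, at most 10 in all, crops included, and the job is handed in when it is done.

```bash
mkdir -p pics
python3 - <<'E'
from plant import bot
import cv2,pickle,numpy as np
D={}
for n in("scene","top","wrist"):
    f=bot.grab_frame(n);D[n]=f
    print(n,f["camera_matrix"].round(1).tolist(),(-f["R"].T@f["t"]).round(3),f["R"].round(2).tolist())
pickle.dump(D,open("f0.pkl","wb"))
a=[cv2.cvtColor(D[n]["color"],cv2.COLOR_RGB2BGR) for n in("scene","top")]
cv2.imwrite("pics/scene.png",cv2.resize(a[0],(768,576)));cv2.imwrite("pics/top.png",cv2.resize(a[1],(768,576)))
s=bot.observe();print({k:np.round(v,3) for k,v in s.items()})
E
```

```text
scene [[382.0, 0.0, 257.8], [0.0, 382.0, 191.8], [0.0, 0.0, 1.0]] [0.765 0.441 0.745] [[-0.87, 0.49, -0.01], [0.41, 0.73, -0.54], [-0.25, -0.48, -0.84]]
top [[433.6, 0.0, 256.1], [0.0, 433.6, 189.5], [0.0, 0.0, 1.0]] [0.502 0.058 1.123] [[-0.02, -1.0, 0.0], [-1.0, 0.02, -0.05], [0.05, -0.0, -1.0]]
wrist [[297.3, 0.0, 257.0], [0.0, 297.3, 191.3], [0.0, 0.0, 1.0]] [0.204 0.62  0.373] [[0.42, 0.91, -0.0], [0.86, -0.4, 0.3], [0.27, -0.13, -0.95]]
{'t': np.float64(0.15), 'joint_positions': array([-1.2  ,  0.629,  0.038,  1.518, -0.027,  0.996, -0.02 ]), 'joint_velocities': array([-0.   , -0.003, -0.   , -0.003,  0.001, -0.   ,  0.001]), 'joint_torque': array([ 2.0000e-03, -5.6380e+01,  1.2280e+00, -1.9365e+01,  1.1000e-02,
        7.0000e-03,  0.0000e+00]), 'tcp_pos': array([0.275, 0.589, 0.404]), 'tool_rot': array([-6.810e-01, -3.067e+00,  2.000e-03]), 'contact_force': array([0.21 , 0.946, 0.462]), 'moment': array([-0.01 , -0.012,  0.01 ]), 'finger_force': np.float64(0.0), 'opening': np.float64(0.085)}
```

View pics/scene.png

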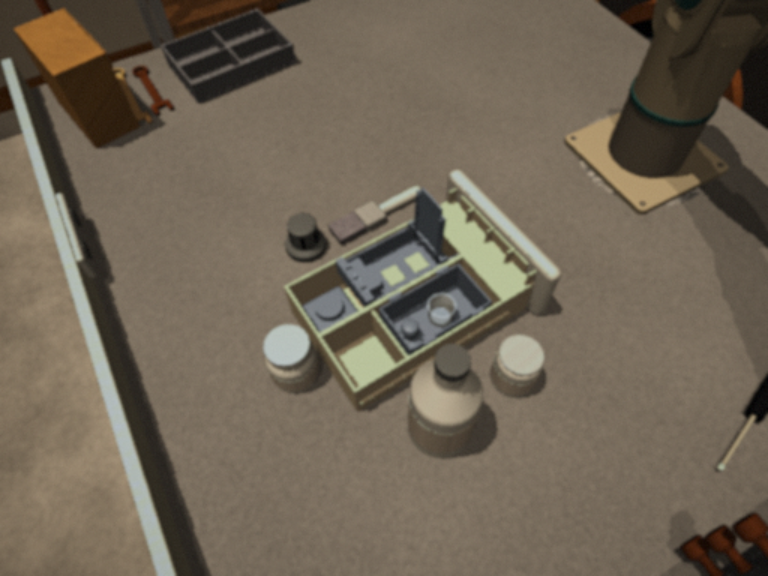

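View pics/top.png

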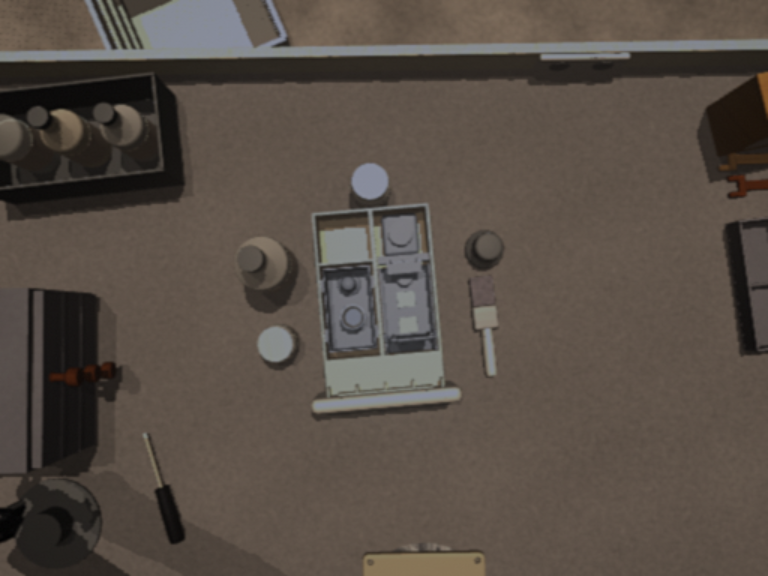

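Run:
```python
import cv2,pickle
D=pickle.load(open("f0.pkl","rb"))
def crop(n,x0,y0,w,h,k):
    a=cv2.cvtColor(D[n]["color"],cv2.COLOR_RGB2BGR)[y0:y0+h,x0:x0+w]
    a=cv2.resize(a,None,fx=k,fy=k,interpolation=cv2.INTER_CUBIC)
    return cv2.convertScaleAbs(a,alpha=1.5)
cv2.imwrite("pics/topc.png",crop("top",195,130,120,150,4))
cv2.imwrite("pics/scenec.png",crop("scene",180,105,200,150,4))
```

```text
(no output)
```

View pics/topc.png

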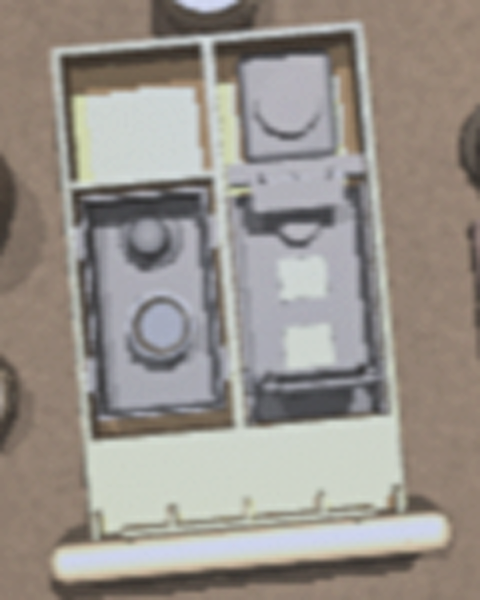

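View pics/scenec.png

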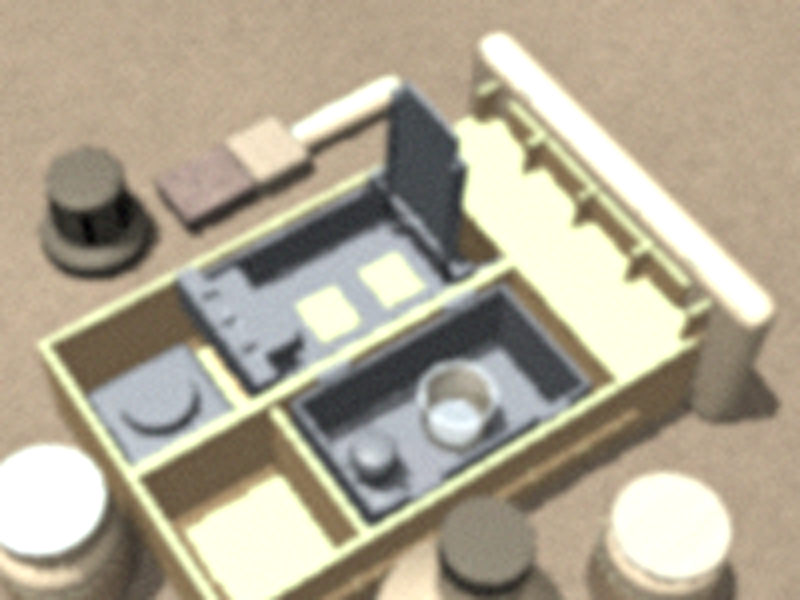

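```bash
cat > h.py <<'E'
import numpy as np,pickle
from scipy.optimize import least_squares
from scipy.spatial.transform import Rotation as Ro
D=pickle.load(open("f0.pkl","rb"))
def proj(n,X):
    f=D[n];c=f["R"]@X+f["t"];p=f["camera_matrix"]@c;return p[:2]/p[2]
def W(p,q): c,s=np.cos(p[2]),np.sin(p[2]);return np.array([p[0]+c*q[0]-s*q[1],p[1]+s*q[0]+c*q[1],q[2]])
T=lambda u,v:np.array([195+u/4,130+v/4])
S=lambda u,v:np.array([180+u/4,105+v/4])
obs=[("top",(.148,.095,.07),T(53,47)),("top",(.148,-.095,.07),T(362,24)),("top",(-.146,-.095,.07),T(407,511)),("top",(-.146,.095,.07),T(94,541)),
("scene",(.148,-.095,.07),S(42,345)),("top",(.039,-.019,.074),T(252,211)),("top",(.039,-.075,.074),T(345,201)),("scene",(-.09,-.0,.07),S(512,260))]
E
python3 - <<'E'
from h import *
f=lambda p:np.concatenate([proj(n,W(p,q))-o for n,q,o in obs])
r=least_squares(f,[.5,.05,0],loss="soft_l1");p=r.x
print(p,f(p).reshape(-1,2).round(1).tolist())
np.save("pose.npy",p)
for n,q in [("pin",(-.062,-.047,.07)),("lip",(.039,-.047,.074))]: print(n,W(p,q).round(4))
# tongue corners in scene crop per angle
for th in np.arange(1.0,1.8,.1):
    o=[]
    for y in(-.070,-.024):
        X=W(p,(-.062+.095*np.cos(th),y,.07+.095*np.sin(th)));u=proj("scene",X);o+=[((u-[180,105])*4).round().tolist()]
        u=proj("top",X);o+=[((u-[195,130])*4).round().tolist()]
    print(th.round(1),o)
E
```

```text
[0.52714843 0.06782973 0.07424297] [[-0.6, 1.2], [-0.5, 0.0], [-0.4, -1.3], [-0.5, -1.6], [-0.3, -2.2], [0.1, 0.3], [-0.1, 0.7], [-0.5, -1.3]]
pin [0.4688 0.0164 0.07  ]
lip [0.5695 0.0239 0.074 ]
1.0 [[317.0, 139.0], [352.0, 283.0], [368.0, 199.0], [270.0, 291.0]]
1.1 [[330.0, 126.0], [354.0, 298.0], [382.0, 185.0], [271.0, 305.0]]
1.2 [[345.0, 114.0], [355.0, 313.0], [397.0, 173.0], [273.0, 321.0]]
1.3 [[359.0, 102.0], [357.0, 330.0], [412.0, 161.0], [275.0, 337.0]]
1.4 [[375.0, 92.0], [359.0, 346.0], [428.0, 150.0], [276.0, 354.0]]
1.5 [[390.0, 82.0], [361.0, 363.0], [443.0, 140.0], [278.0, 371.0]]
1.6 [[405.0, 74.0], [362.0, 381.0], [459.0, 132.0], [279.0, 388.0]]
1.7 [[420.0, 67.0], [364.0, 398.0], [474.0, 125.0], [281.0, 405.0]]
```

```bash
cat > rel.py <<'E'
from h import *
from plant import bot
def rel(q,tipz):
    p=np.load("pose.npy");s=bot.observe();R=Ro.from_rotvec(s["tool_rot"])
    c,n=np.cos(p[2]),np.sin(p[2])
    Rt=Ro.from_matrix(np.array([[-c,-n,0],[-n,c,0],[0,0,-1]]))
    X=W(p,(*q,tipz+.173));print("target",X.round(4),"cm",(R.inv().apply(X-s["tcp_pos"])*100).round(2),"rot",(R.inv()*Rt).as_rotvec().round(4))
def st():
    p=np.load("pose.npy");s=bot.observe();d=s["tcp_pos"]-[p[0],p[1],.173];c,n=np.cos(p[2]),np.sin(p[2])
    f=s["contact_force"]
    print("t",round(s["t"],2),"tip in drawer mm",(np.array([c*d[0]+n*d[1],-n*d[0]+c*d[1],d[2]])*1e3).round(1),"F drawer",np.round([c*f[0]+n*f[1],-n*f[0]+c*f[1],f[2]],1),"op",round(s["opening"],3))
E
python3 - <<'E'
from h import *
obs=[o for i,o in enumerate(obs) if i not in(2,3)]+[("top",(-.09,-.0,.07),T(242,428))]
f=lambda p:np.concatenate([proj(n,W(p,q))-o for n,q,o in obs])
p=least_squares(f,[.5,.05,0]).x
print(p,f(p).reshape(-1,2).round(1).tolist());np.save("pose.npy",p)
from rel import *
rel((-.099,-.047),.225)
E
```

```text
[0.52820479 0.06864902 0.07100927] [[-0.8, 0.7], [-0.6, -0.3], [-0.6, -1.9], [-0.2, -0.1], [-0.4, 0.4], [-0.6, -0.8], [-0.9, -0.6]]
target [0.4328 0.0147 0.398 ] cm [-38.59 -45.33   0.67] rot [-1.500e-03 -4.000e-04 -5.078e-01]
```

```bash
python3 -m jog '[[-3.9,-4.5,0,0,0,-0.05,0],[-7.7,-9.1,0.1,0,0,-0.1,0],[-11.6,-13.6,0.2,0,0,-0.15,0],[-15.4,-18.1,0.3,0,0,-0.2,0],[-19.3,-22.7,0.3,0,0,-0.25,0],[-23.2,-27.2,0.4,0,0,-0.3,0],[-27,-31.7,0.5,0,0,-0.36,0],[-30.9,-36.3,0.6,0,0,-0.41,0],[-34.7,-40.8,0.7,0,0,-0.46,0],[-38.6,-45.3,0.7,0,0,-0.508,0]]'; python3 -c "
from rel import *
st();rel((-.099,-.047),.225)"
```

```text
t: 1.15
tcp_pos: [0.4077, 0.105, 0.3987]
tool_rot: [-0.116, 3.139, 0.0]
contact_force: [1.4, -0.1, 0.4]
opening: -0.0001
finger_force: 0.0
t 1.15 tip in drawer mm [-117.6   44.8  225.7] F drawer [ 1.4 -0.2  0.4] op -0.0
target [0.4328 0.0147 0.398 ] cm [-1.84 -9.19  0.07] rot [0.0001 0.0003 0.0026]
```

```bash
python3 -m jog '[[-0.6,-3,0,0,0,0,0],[-1.2,-6,0,0,0,0,0],[-1.8,-9,0,0,0,0,0],[-1.8,-9,0,0,0,0,0],[-1.8,-9,0,0,0,0,0],[-1.8,-9,0,0,0,0,0],[-1.8,-9,0,0,0,0,0],[-1.8,-9,0,0,0,0,0],[-1.8,-9,0,0,0,0,0],[-1.8,-9,0,0,0,0,0]]'; python3 -c "
from rel import *
st();rel((-.099,-.047),.225)
import cv2
f=bot.grab_frame('scene');pickle.dump(f,open('f1.pkl','wb'))
a=cv2.cvtColor(f['color'],cv2.COLOR_RGB2BGR)[80:255,180:400]
cv2.imwrite('pics/s1.png',cv2.convertScaleAbs(cv2.resize(a,None,fx=3,fy=3,interpolation=cv2.INTER_CUBIC),alpha=1.5))"
```

```text
t: 2.15
tcp_pos: [0.4319, 0.0188, 0.3986]
tool_rot: [0.113, -3.14, -0.0]
contact_force: [0.1, -0.2, 0.6]
opening: 0.0002
finger_force: 0.0
t 2.15 tip in drawer mm [-99.6 -42.8 225.6] F drawer [ 0.1 -0.2  0.6] op 0.0
target [0.4328 0.0147 0.398 ] cm [-0.06 -0.42  0.06] rot [ 0.0001 -0.      0.0009]
```

View pics/s1.png

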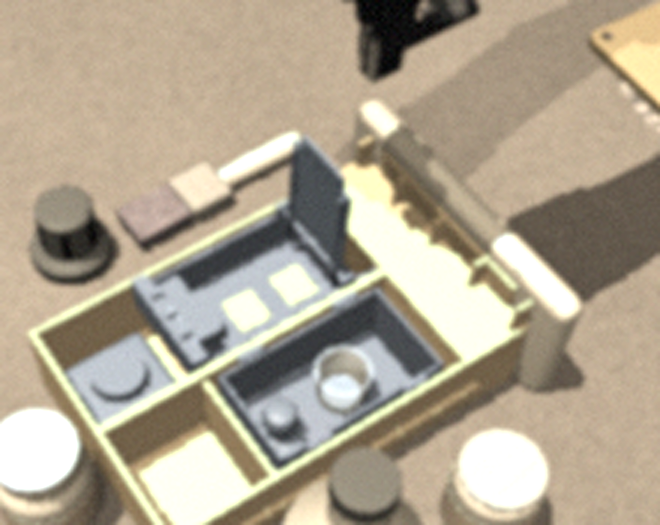

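The gripper tip, at (377,75) in the crop, is above the deck behind the cover. The cover still stands open, so I'm descending.

```bash
python3 -m jog '[[0,-0.4,2,0,0,0,0],[0,-0.4,4,0,0,0,0],[0,-0.4,6,0,0,0,0],[0,-0.4,8,0,0,0,0],[0,-0.4,10,0,0,0,0],[0,-0.4,11.6,0,0,0,0],[0,-0.4,11.6,0,0,0,0],[0,-0.4,11.6,0,0,0,0],[0,-0.4,11.6,0,0,0,0],[0,-0.4,11.6,0,0,0,0]]'; python3 -c "
from rel import *
st()
import cv2
f=bot.grab_frame('scene')
a=cv2.cvtColor(f['color'],cv2.COLOR_RGB2BGR)[80:255,180:400]
cv2.imwrite('pics/s2.png',cv2.convertScaleAbs(cv2.resize(a,None,fx=3,fy=3,interpolation=cv2.INTER_CUBIC),alpha=1.5))"
```

```text
t: 3.2
tcp_pos: [0.4326, 0.0145, 0.2834]
tool_rot: [-0.112, 3.138, 0.0]
contact_force: [0.1, -0.1, 0.3]
opening: -0.0001
finger_force: 0.0
t 3.2 tip in drawer mm [-99.2 -47.2 110.4] F drawer [ 0.1 -0.1  0.3] op -0.0
```

View pics/s2.png

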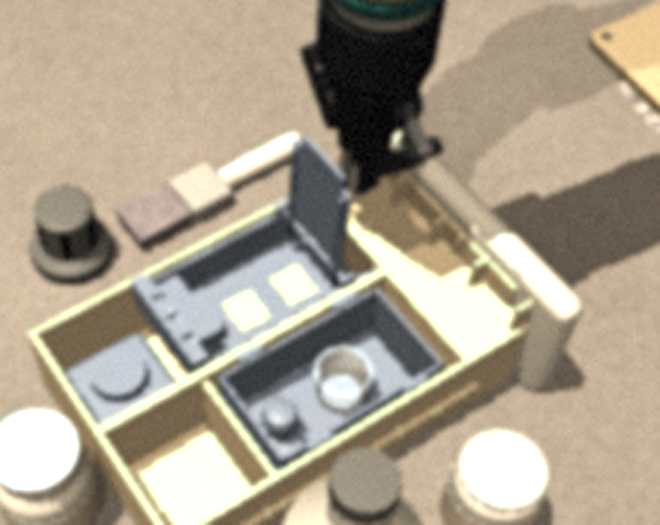

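```bash
python3 -m jog '[[-0.8,0,0,0,0,0,0],[-1.6,0,0,0,0,0,0],[-2.2,0,0,0,0,0,0],[-2.7,0,0,0,0,0,0],[-3.2,0,0,0,0,0,0],[-3.6,0,0,0,0,0,0],[-4.0,0,0.1,0,0,0,0],[-4.4,0,0.25,0,0,0,0],[-4.8,0,0.45,0,0,0,0],[-5.1,0,0.65,0,0,0,0]]'; python3 -c "
from rel import *
st()"; python3 -m jog '[[-0.3,0,0.25,0,0,0,0],[-0.6,0,0.55,0,0,0,0],[-0.9,0,0.9,0,0,0,0],[-1.1,0,1.25,0,0,0,0],[-1.3,0,1.6,0,0,0,0],[-1.4,0,1.9,0,0,0,0],[-1.5,0,2.15,0,0,0,0],[-1.6,0,2.4,0,0,0,0],[-1.6,0,2.4,0,0,0,0],[-1.6,0,2.4,0,0,0,0]]'; python3 -c "
from rel import *
st()
import cv2
f=bot.grab_frame('scene')
a=cv2.cvtColor(f['color'],cv2.COLOR_RGB2BGR)[80:255,180:400]
cv2.imwrite('pics/s3.png',cv2.convertScaleAbs(cv2.resize(a,None,fx=3,fy=3,interpolation=cv2.INTER_CUBIC),alpha=1.5))"
```

```text
t: 4.25
tcp_pos: [0.4835, 0.0181, 0.2759]
tool_rot: [-0.112, 3.14, 0.0]
contact_force: [-1.3, -0.4, 1.7]
opening: -0.0
finger_force: 0.8
t 4.25 tip in drawer mm [-48.2 -47.2 102.9] F drawer [-1.3 -0.3  1.7] op -0.0
t: 5.25
tcp_pos: [0.4989, 0.0192, 0.252]
tool_rot: [0.112, -3.139, -0.0]
contact_force: [0.5, 0.4, 1.9]
opening: -0.0002
finger_force: 0.8
t 5.25 tip in drawer mm [-32.7 -47.2  79. ] F drawer [0.6 0.4 1.9] op -0.0
```

View pics/s3.png

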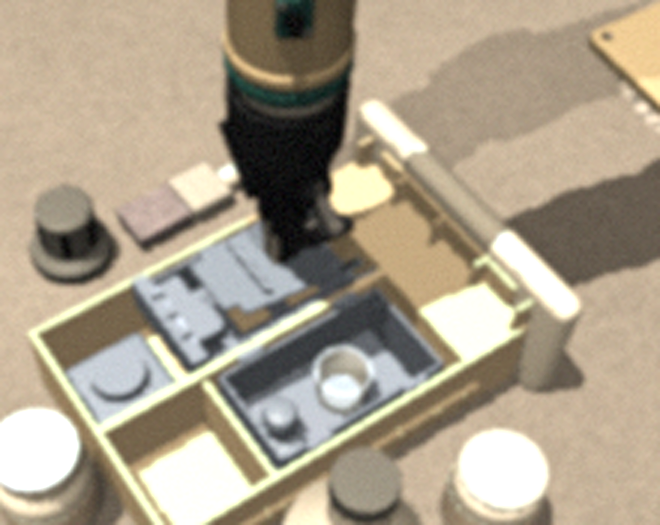

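The cover is folded nearly flat and the drawer hasn't moved. The ridge runs around (250,270), ahead of the finger, so I'm pressing down gently.

```bash
python3 -m jog '[[0,0,0.2,0,0,0,0],[0,0,0.4,0,0,0,0],[0,0,0.5,0,0,0,0],[0,0,0.6,0,0,0,0],[0,0,0.65,0,0,0,0],[0,0,0.7,0,0,0,0],[0,0,0.75,0,0,0,0],[0,0,0.78,0,0,0,0],[0,0,0.78,0,0,0,0],[0,0,0.78,0,0,0,0]]'; python3 -c "
from rel import *
st()"
```

```text
t: 6.3
tcp_pos: [0.4995, 0.0193, 0.2448]
tool_rot: [-0.112, 3.138, 0.0]
contact_force: [2.6, 0.1, 6.7]
opening: -0.0001
finger_force: 3.5
t 6.3 tip in drawer mm [-32.2 -47.2  71.8] F drawer [ 2.6 -0.1  6.7] op -0.0
```

```bash
python3 -m jog '[[-0.15,0,0.05,0,0,0,0],[-0.3,0,0.05,0,0,0,0],[-0.45,0,0.05,0,0,0,0],[-0.6,0,0.05,0,0,0,0],[-0.75,0,0.05,0,0,0,0],[-0.9,0,0.05,0,0,0,0],[-1.05,0,0.05,0,0,0,0],[-1.2,0,0.05,0,0,0,0],[-1.35,0,0.05,0,0,0,0],[-1.5,0,0.05,0,0,0,0]]'; python3 -c "
from rel import *
st()"
```

```text
t: 7.3
tcp_pos: [0.5129, 0.0202, 0.2443]
tool_rot: [0.112, -3.136, 0.0]
contact_force: [-2.6, -0.6, 12.6]
opening: 0.0001
finger_force: 6.3
t 7.3 tip in drawer mm [-18.7 -47.2  71.3] F drawer [-2.6 -0.4 12.6] op 0.0
```

```bash
python3 -m jog '[[-0.12,0,0,0,0,0,0],[-0.24,0,0,0,0,0,0],[-0.36,0,0,0,0,0,0],[-0.48,0,0,0,0,0,0],[-0.6,0,0,0,0,0,0],[-0.72,0,0,0,0,0,0],[-0.84,0,0,0,0,0,0],[-0.96,0,0,0,0,0,0],[-1.08,0,0,0,0,0,0],[-1.2,0,0,0,0,0,0]]'; python3 -c "
from rel import *
st()
import cv2
f=bot.grab_frame('scene')
a=cv2.cvtColor(f['color'],cv2.COLOR_RGB2BGR)[80:255,180:400]
cv2.imwrite('pics/s4.png',cv2.convertScaleAbs(cv2.resize(a,None,fx=3,fy=3,interpolation=cv2.INTER_CUBIC),alpha=1.5))"
```

```text
t: 8.3
tcp_pos: [0.5207, 0.0208, 0.2436]
tool_rot: [0.111, -3.124, 0.001]
contact_force: [-12.8, 0.2, 19.1]
opening: 0.0002
finger_force: 10.0
t 8.3 tip in drawer mm [-10.9 -47.2  70.6] F drawer [-12.8   1.1  19.1] op 0.0
```

View pics/s4.png

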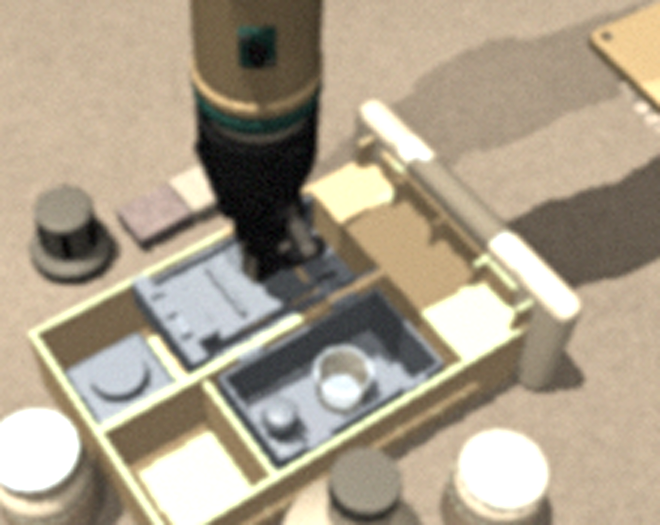

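```bash
python3 - <<'E'
from rel import *
p=np.load("pose.npy")
pr=lambda q:((proj("scene",W(p,q))-[180,80])*3).round().tolist()
for s in(0,.006,.018):
  for nm,r,h,z in(("ridge foot",.060,.025,.0715),("ridge top",.060,.025,.0785),("plate end",.083,.032,.0715),("tongue",.095,.023,.0715)):
    print(s,nm,[pr((-.062+r+s,-.047+y,z)) for y in(-h,h)])
print("lip",[pr((.039,-.047+y,.077)) for y in(-.028,.028)],"tip",pr((-.011,-.047,.0706)),"tipcorners",[pr((-.011+a,-.047+b,.0706)) for a in(-.011,.011) for b in(-.014,.014)])
s=bot.observe();print(s["moment"],s["contact_force"])
E
python3 - <<'E'
import cv2
a=cv2.imread("pics/s4.png")[200:400,100:400]
cv2.imwrite("pics/s4c.png",cv2.resize(a,None,fx=2.6,fy=2.6,interpolation=cv2.INTER_CUBIC))
E
```

```text
0 ridge foot [[226.0, 254.0], [265.0, 301.0]]
0 ridge top [[226.0, 248.0], [265.0, 295.0]]
0 plate end [[195.0, 262.0], [243.0, 323.0]]
0 tongue [[187.0, 277.0], [222.0, 322.0]]
0.006 ridge foot [[219.0, 258.0], [258.0, 305.0]]
0.006 ridge top [[219.0, 252.0], [258.0, 299.0]]
0.006 plate end [[188.0, 265.0], [236.0, 327.0]]
0.006 tongue [[180.0, 281.0], [215.0, 326.0]]
0.018 ridge foot [[206.0, 265.0], [244.0, 313.0]]
0.018 ridge top [[205.0, 259.0], [243.0, 307.0]]
0.018 plate end [[174.0, 273.0], [222.0, 335.0]]
0.018 tongue [[166.0, 289.0], [200.0, 334.0]]
lip [[176.0, 272.0], [218.0, 326.0]] tip [256.0, 272.0] tipcorners [[258.0, 253.0], [279.0, 279.0], [232.0, 266.0], [254.0, 292.0]]
[-0.01525379  2.76901768  0.02882589] [-12.22968151   0.591605    19.88715601]
```

View pics/s4c.png

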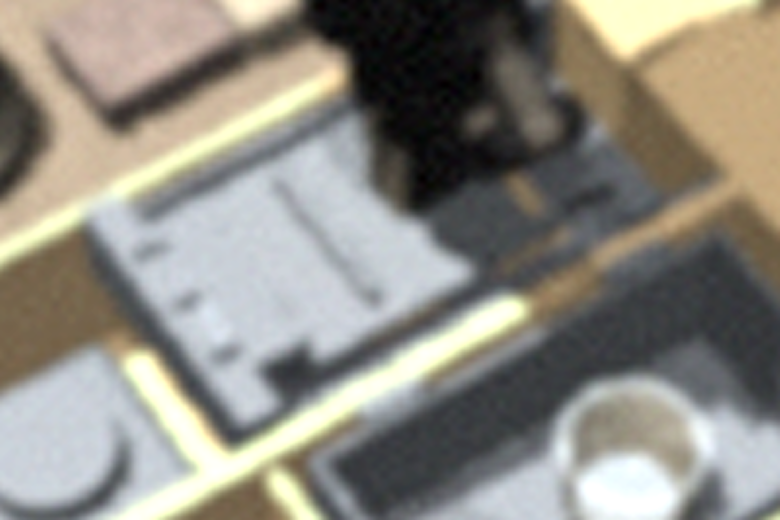

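The dark line at (206,269)–(244,315) matches the ridge projected at 18 mm slide. The tongue has disappeared under the lip and the horizontal force has risen, so the cover is at its stop. I'm lifting straight up.

```bash
python3 -m jog '[[0,0,-0.1,0,0,0,0],[0,0,-0.2,0,0,0,0],[0,0,-0.3,0,0,0,0],[0,0,-0.5,0,0,0,0],[0,0,-1,0,0,0,0],[0,0,-2,0,0,0,0],[0,0,-4,0,0,0,0],[0,0,-7,0,0,0,0],[0,0,-10,0,0,0,0],[0,0,-13,0,0,0,0]]';  python3 -m jog '[[3,0,-3,0,0,0,0],[6,0,-4,0,0,0,0],[9,0,-4,0,0,0,0],[12,0,-4,0,0,0,0],[15,0,-4,0,0,0,0],[15,0,-4,0,0,0,0],[15,0,-4,0,0,0,0],[15,0,-4,0,0,0,0],[15,0,-4,0,0,0,0],[15,0,-4,0,0,0,0]]'; python3 -c "
from rel import *
st()
import cv2
f=bot.grab_frame('scene')
a=cv2.cvtColor(f['color'],cv2.COLOR_RGB2BGR)[130:230,200:333]
cv2.imwrite('pics/s5.png',cv2.convertScaleAbs(cv2.resize(a,None,fx=6,fy=6,interpolation=cv2.INTER_CUBIC),alpha=1.5))
p=np.load('pose.npy')
for s in (0,.013,.018):
  print(s,[((proj('scene',W(p,(-.002+s,-.047+y,.0715)))-[200,130])*6).round() for y in(-.025,.025)])
print([((proj('scene',W(p,(.039,-.047+y,.077)))-[200,130])*6).round() for y in(-.028,.028)])"
```

```text
t: 9.35
tcp_pos: [0.5259, 0.0211, 0.3757]
tool_rot: [-0.112, 3.139, 0.0]
contact_force: [0.8, -0.2, 0.5]
opening: 0.0002
finger_force: 0.0
t: 10.35
tcp_pos: [0.377, 0.0106, 0.4138]
tool_rot: [-0.112, 3.139, 0.0]
contact_force: [0.3, -0.5, 0.3]
opening: -0.0002
finger_force: 0.0
t 10.35 tip in drawer mm [-154.9  -47.2  240.8] F drawer [ 0.2 -0.5  0.3] op -0.0
0 [array([333., 208.]), array([409., 302.])]
0.013 [array([303., 224.]), array([379., 319.])]
0.018 [array([291., 230.]), array([367., 325.])]
[array([232., 244.]), array([317., 353.])]
```

View pics/s5.png

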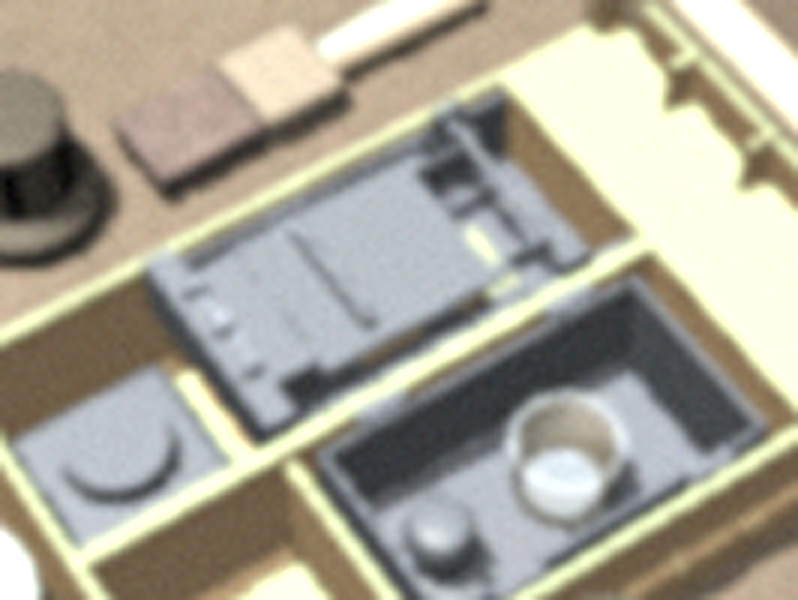

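The cover stays flat with the arm clear. The ridge at (292,232)–(370,325) matches the 18 mm prediction of (291,230)–(367,325), so I'm handing in.

```bash
python3 -c "
from plant import bot
print(bot.hand_in())"
```

```text
the job is handed in; nothing more can be done
None
```

The job is handed in: the cover lies flat and stays shut by itself, about 18 mm home with its tongue under the lip. It was dragged home by the fingertip's friction on its face, apparently without touching the thumb ridge; the drawer and nearby items look undisturbed in the pictures, but no verdict was returned.

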